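# Slide a driver cassette home in the test dock

## Task

Fit the loose driver cassette into the test dock for its bench test. Pick it up and set it down flat on the dock's loading plate, between the black guides and with its inner end towards the hood, and let go of it there. Then take it by the orange pull grip in the middle of its front panel and slide it straight into the hood, along its centre line because it jams when it is pushed off-centre, until the panel is fully home against the hood all round; leave the screwdriver, the bottle and the masking tape where they are.

Things in the scene. Friction and masses are not known exactly. Their poses are not given: they have to be found in the camera images.
- cassette: loose plug-in cassette, about 0.5 kg: open aluminium tray 130 mm long (x), 100 mm wide (y), sides 12 mm high. Origin: middle of the tray's underside, nearly below its centre of mass; z up. +x points to the inner end, which enters the hood first. A brass glide shoe on either side, x -23 to +15 mm, makes it 110 mm wide there; only these two touch the guides. At the -x end: the front panel
- heat_sink (a point): middle of the top of the cassette's dark finned heat sink, 40 mm above the underside, straight above the cassette's origin; axes as the cassette's. It is 50 mm along x and 36 mm along y and reaches down to the board. Beside it, from y = +-18 to +-47 mm, the board is clear for the fingers down to 10 mm above the underside
- panel_seat (a point): point of the cassette on its centre line, at the level of the underside, in the inner face of the front panel, which comes to rest against the hood (65 mm behind the cassette's origin); axes as the cassette's. The bare aluminium panel is 4 mm thick and 126 mm wide, from 14 to 49 mm above the underside, and passes above the guides
- pull_grip: orange pull grip fixed to the middle of the front panel: an upright blade 14 mm thick (y), 36 mm long (x), 28 mm high. Origin: middle of its root on the panel's outer face, 69 mm behind the cassette's origin and 33 mm above the underside; axes as the cassette's. The blade reaches from there 36 mm outwards (-x), 14 mm up and 14 mm down. If the panel is still a little askew after sliding in, a push on the blade's outer end squares it
- dock: test dock, fixed to the bench, in another place and direction each time: aluminium base plate 310 x 168 mm, 8 mm thick, grey hood at one end. Origin: below the middle of the hood's mouth, at bench height; +x is the way into the hood, z up. The hood covers x 0 to 140 mm, is 154 mm wide, its top 62 mm above the bench; its mouth is 116 mm wide and 46 mm high, so that no hand at the heat sink can go in
- loading_spot (a point): point on the dock's centre line on top of the base plate, 97 mm before the hood's mouth and 8 mm above the bench; axes as the dock's. A cassette set down with its origin here and parallel to the dock lies wholly on the loading plate, its inner end 32 mm before the hood, with about 6 mm free on either side
- dock_mouth (a point): point on the dock's centre line in the plane of the hood's front face, on top of the base plate, 8 mm above the bench; axes as the dock's. The cassette is home when panel_seat meets it. Black guides 12 mm high stand on the plate: 134 mm apart from x -160 to -110 mm, narrowing to 113 mm (1.5 mm free beside each shoe) at x -50 mm, then straight into the hood
- connector (a joint): travel (m) of the floating connector at the back of the hood: 0 untouched, about 0.008 when the cassette's inner end has pushed it home. It does not spring back; over these last 8 mm it adds about 5 N to the push, so a light push stops short there. Sliding alone takes 2 to 5 N; pushed 3 cm or more beside the middle of its panel, the cassette skews and jams between the guides
- screwdriver: small screwdriver with a red handle, 155 mm long, 20 mm thick, lying loose on the bench near the dock, to be left alone
- cleaner_bottle: white bottle with a blue cap, 60 mm across, 137 mm high, standing loose, to be left alone
- masking_tape: white roll of masking tape lying flat, 85 mm across, 18 mm high, loose, to be left alone

How it is judged (in metres and radians):
On the way, in this order (a step that is already met when the one before it is completed fails the run):
1. the cassette has been set down flat on the loading plate between the guides, inner end towards the hood, and let go (x of panel_seat in the frame of dock_mouth between -0.19 and -0.05 m and angle between the x axis of cassette and the x axis of dock, either way round below 0.15 rad and angle between cassette's own z axis and vertical below 0.05 rad and y of panel_seat in the frame of dock_mouth between -0.015 and 0.015 m and z of panel_seat in the frame of dock_mouth below 0.004 m and contact force between the fingers and cassette below 0.05 N and linear speed of cassette below 0.01 m/s), for 0.2 s.
2. the cassette is slid straight into the hood by its orange pull grip (x of panel_seat in the frame of dock_mouth above -0.07 m and angle between the x axis of cassette and the x axis of dock, either way round below 0.1 rad and contact force between the fingers and pull_grip above 0.3 N), for 0.1 s.
At the end, for the whole second after the job is handed in: the cassette is at rest in the dock and released, its front panel within 3 mm of the hood's front face, within 4 mm of the dock's centre line, square to the dock within 0.03 rad and flat on the base plate (within 3 mm and 0.03 rad) (x of panel_seat in the frame of dock_mouth above -0.003 m and y of panel_seat in the frame of dock_mouth between -0.004 and 0.004 m and z of panel_seat in the frame of dock_mouth below 0.003 m and angle between the x axis of cassette and the x axis of dock, either way round below 0.03 rad and angle between cassette's own z axis and vertical below 0.03 rad and linear speed of cassette below 0.01 m/s); the robot touches nothing.
It fails at once if the screwdriver is moved by more than 30 mm (distance of screwdriver from where it was at the start of the episode above 0.03 m).
It fails at once if the bottle is moved by more than 30 mm or tipped over (distance of cleaner_bottle from where it was at the start of the episode above 0.03 m or angle between cleaner_bottle's own z axis and vertical above 0.4 rad).
It fails at once if the masking tape is moved by more than 30 mm (distance of masking_tape from where it was at the start of the episode above 0.03 m).
It also fails if it takes over 58 s, if anything falls off the work surface, if the arm or the gripper's body presses on something with over 40 N, if the wrist force passes 120 N, or if a joint passes its speed limit or range.

## Robot

A 6-joint arm with a two-finger parallel gripper is mounted at the origin on a cart in front of the work surface, level with it; the furniture and walls round the work are solid. World frame = base frame: x ahead of the robot, y to its left, z up, the work surface at z = 0. Lengths are in m, angles in degrees, forces in N, time in s.
With the tool pointing down it reaches from about 0.25 to 0.725 m from the base axis. Payload 9.7 kg.
Tool frame: the origin (TCP) lies on the centre line of the jaws, within the pads' length; the fingertips stand 14 mm ahead of it and the grasp point (between the pads) lies 5 mm behind it; z points along the fingers, y is the line along which they close (so a half turn about z gives the same grasp; the last joint's range is limited). The gripper opens to 85 mm and grips with 20 to 120 N. Pads are 22 mm wide; open, the fingers measure 114 mm over their backs; the gripper's body (76 mm by 85 mm) begins 54 mm behind the grasp point. The pads swing forward as they close: fully open they stand 13 mm farther back than shut.
Start: joints at [75.401, 4.979, 10.078, 95.1, 0, 90], TCP at [0.139, 0.532, 0.245] pointing down, gripper open.
Joint ranges: [-179.16, 179.16], [-48.56, 103.87], [-65.8, 70.77], [-126.05, 130.52], [-82.76, 87.17], [-180, 180]. Speed limits (degrees/s): [127.2, 127.2, 147.25, 180, 180, 180].

## Interface

Orientations are given as [roll, pitch, yaw] about the fixed x, y, z axes, in that order (R = Rz(yaw) Ry(pitch) Rx(roll)).
In Python, from workcell import bot, camera, get_calibration, ticket gives the robot as it stands. The module is installed in compiled form; this text tells all that it offers.
- The arm moves only by the tool send_rows, never from a script. Its arguments are lists of equal length, an entry for each row: "linear": the shift along the tool's x, y, z in m, a list of three; "twist": the turn, a rotation vector about the tool's x, y, z in units of 10 degrees (1.0 is 10 degrees), a list of three; "gripper": the opening in per cent of the stroke, from 0 (shut) to 100 (fully open). In form: {"linear": [[x, y, z], ...], "twist": [[wx, wy, wz], ...], "gripper": [gripper, ...]}. A call has 1 to 8 rows; each row shifts and turns the commanded pose from where the row before left it, along the tool's axes as they then stand; what a row does not reach is not made up. A row lasts 1/8 s, in which the tool goes at most 62.5 mm and 10.7 degrees, less where a joint would pass 70% of its speed; a pose out of reach is approached as far as the arm can. A call with a gripper value outside its range is refused whole. The fingers move at their own pace and stop on an object; "grip_force" is the grip in N (left out, the last holds). Time passes only in rows, so rows that do not move let the fingers close. It gives the time, the measured TCP pose, the force, the opening and the grip force at its end, in the units of the state.
- bot.get_obs(): the state, without advancing time (a new reading comes with each control period).
- camera(name): name is "scene" or "top" or "wrist"; returns the picture (420x560x3 uint8, red, green, blue); there is no depth.
- get_calibration(name): a dict with "fx", "fy", "cx", "cy" (pixels), "origin" and "orientation" of the camera in the world; the wrist camera has in their place "hand_eye" (4x4, takes a point from camera to tool coordinates, whose origin is the TCP and whose axes are the flange's). Camera axes: x right, y down, z forward; pixel columns grow to the right and rows downward; lengths in m; the calibration is good to about 2 mm. A picture is of the moment at which its call begins: read the wrist's pose just before it. get_calibration takes no time and is no camera call.
- ticket.job_done(): hands the job in; it is judged then, once.
The state is a dict: "time": time; "q": joint angles; "qd": joint speeds; "joint_efforts": joint torques, N m; "ee_pos": TCP position; "tcp_rot": TCP orientation; "wrist_force": force on the tool from outside, world axes, zero at the start; "torque": the same for the moment, N m; "opening": finger opening in m; "grasp_force": force on a finger pad.
Only numpy, scipy, OpenCV 4.12 (cv2) and the standard library are available. Lean on these libraries where they do the work, as an engineer would, in place of code of your own. Each camera call takes 0.05 s, during which the arm holds its last target. There are 200 camera calls.

## Working session

There is one attempt and no reset: what is moved stays moved. The work goes in short steps, Python scripts to look and compute and a tool call to move; the robot and the scene stay as the last step left them, time stands still between calls to the robot, and variables do not carry over. Pictures are saved under pics/ and viewed, at most 10 in all, crops included, and the job is handed in when it is done.

Besides the shell and the picture viewer there is one more tool, called as name(argument=value, ...) on one line, values as JSON. send_rows: Moves the arm, as the interface text tells. Its arguments: {"type":"object","properties":{"linear":{"type":"array"},"twist":{"type":"array"},"gripper":{"type":"array"},"grip_force":{"type":"number"}},"required":["linear","twist","gripper"]}

```bash
mkdir -p pics
cat > h.py <<'E'
import numpy as np, cv2
from workcell import bot, camera, get_calibration, ticket
from scipy.spatial.transform import Rotation as R
def pose():
    o=bot.get_obs(); return np.array(o["ee_pos"]), R.from_euler('xyz',o["tcp_rot"],degrees=True).as_matrix(), o
def save(n,im): cv2.imwrite('pics/'+n+'.png',im[:,:,::-1])
def cam(name):
    c=get_calibration(name)
    if name=='wrist':
        p,r,o=pose(); H=np.array(c['hand_eye']); return c,p+r@H[:3,3],r@H[:3,:3]
    ori=np.array(c['orientation'])
    M=ori if ori.shape==(3,3) else R.from_euler('xyz',ori,degrees=True).as_matrix()
    return c,np.array(c['origin']),M
def ray(k,uv,z):
    c,o,M=k; d=M@np.array([(uv[0]-c['cx'])/c['fx'],(uv[1]-c['cy'])/c['fy'],1.]); return o+d*(z-o[2])/d[2]
def proj(k,P):
    c,o,M=k; q=M.T@(np.array(P)-o); return np.array([c['cx']+c['fx']*q[0]/q[2],c['cy']+c['fy']*q[1]/q[2]])
E
python3 - <<'E'
from h import *
for n in ('top','scene'): save(n+'0',camera(n)); print(get_calibration(n))
print(get_calibration('wrist')); print(bot.get_obs())
E
```

```text
{'fx': 463.1512010668225, 'fy': 463.1512010668225, 'cx': 281.7791330709169, 'cy': 209.13332989650277, 'origin': array([ 0.35668624, -0.08032604,  1.38330312]), 'orientation': array([-175.95094243,   -0.45352198,  -91.35608225])}
{'fx': 513.7377043134035, 'fy': 513.7377043134035, 'cx': 279.9833823258507, 'cy': 209.43567801274642, 'origin': array([-0.26789945, -0.94019039,  0.53981411]), 'orientation': array([-113.25651849,   -0.14993262,  -39.50209187])}
{'fx': 318.75670493638876, 'fy': 318.75670493638876, 'cx': 281.03741481435935, 'cy': 210.38532105815972, 'hand_eye': array([[-8.54247404e-05, -9.50047639e-01, -3.12104911e-01,
         7.95426460e-02],
       [ 9.99999956e-01, -1.69555549e-04,  2.42422050e-04,
        -1.87084222e-04],
       [-2.83231616e-04, -3.12104877e-01,  9.50047612e-01,
        -1.29011900e-01],
       [ 0.00000000e+00,  0.00000000e+00,  0.00000000e+00,
         1.00000000e+00]])}
{'time': 0.1, 'q': array([7.54025130e+01, 5.00715341e+00, 1.00374706e+01, 9.50992909e+01,
       1.78550462e-03, 9.00026639e+01]), 'qd': array([-0.06552102, -0.0714568 ,  0.10843578,  0.09034247, -0.02838495,
        0.00172039]), 'joint_efforts': array([-3.30442344e-04, -5.21562338e+01,  4.65653980e+01,  1.62105449e-02,
        1.48574929e-05, -1.98579806e-05]), 'ee_pos': array([0.13855695, 0.53205751, 0.24464794]), 'tcp_rot': array([-1.79931026e+02, -1.78229646e-03,  1.65399847e+02]), 'wrist_force': array([ 1.14582029,  0.26765029, -0.21818148]), 'torque': array([-0.02573601,  0.03491611, -0.00696684]), 'grasp_force': 0.0, 'opening': 0.08513697350011837}
```

View pics/top0.png

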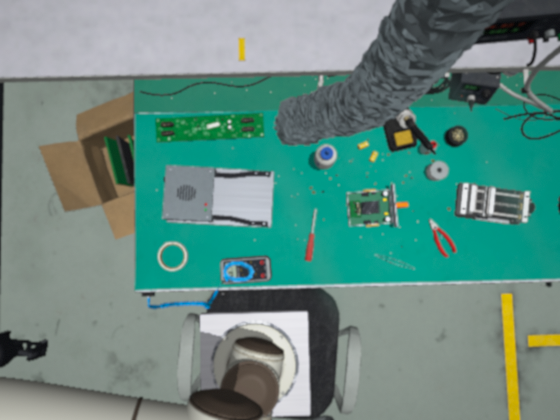

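View pics/scene0.png

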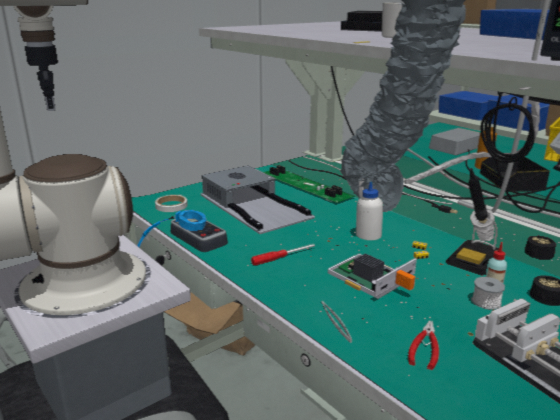

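The top view shows the dock on the left: hood at columns 163–212, plate to column 272, centre row about 197. The cassette is at (372,207), with its orange grip on the right at (403,205). The scene view shows the same layout, with the duct and bottle behind.

Both +x axes run roughly along world +y.

Run:
```python
from h import *
k=cam('top')
for n,uv,z in [('hood/back TL',(165,166),.062),('hood mouth top',(214,168),.062),('hood mouth bot',(211,224),.062),('plate end top',(273,171),.008),('plate end bot',(271,227),.008),('cas c',(372,207),.02),('blade',(403,205),.045),('bottle',(326,155),.137),('driver',(309,245),.01),('driver tip',(317,208),.01),('tape',(172,256),.018),('duct',(300,125),.2)]:
    print(n,ray(k,uv,z).round(3))
im=camera('top'); h=cv2.cvtColor(im,cv2.COLOR_RGB2HSV)
m=cv2.inRange(h,(8,150,150),(20,255,255)); n,l,s,c=cv2.connectedComponentsWithStats(m)
for i in range(1,n):
    if s[i,4]>15: print(s[i],c[i],ray(k,c[i],.055).round(3))
```

```text
hood/back TL [0.582 0.24  0.062]
hood mouth top [0.573 0.099 0.062]
hood mouth bot [0.412 0.11  0.062]
plate end top [ 0.569 -0.07   0.008]
plate end bot [ 0.401 -0.06   0.008]
cas c [ 0.453 -0.36   0.02 ]
blade [ 0.455 -0.445  0.045]
bottle [ 0.59  -0.216  0.137]
driver [ 0.345 -0.171  0.01 ]
driver tip [ 0.455 -0.198  0.01 ]
tape [0.323 0.231 0.018]
duct [ 0.658 -0.144  0.2  ]
[397 202  11   6  46] [401.73913043 204.5       ] [ 0.456 -0.439  0.055]
```

send_rows(linear=[[0,0,-0.02],[0,0,-0.02]], twist=[[0,0,-1],[0,0,-1]], gripper=[100,100])

```text
time: 0.4
ee_pos: [0.1385, 0.532, 0.2853]
tcp_rot: [-179.9, -0.0, -174.3]
wrist_force: [0.2, 0.4, -0.1]
opening: 0.0852
grasp_force: 0.0
```

Run:
```python
from h import *
print(pose())
```

```text
(array([0.1385461 , 0.53202503, 0.28533187]), array([[-9.95005114e-01, -9.98235778e-02, -2.75230681e-04],
       [-9.98232265e-02,  9.95004599e-01, -1.08272355e-03],
       [ 3.81937133e-04, -1.04984106e-03, -9.99999376e-01]]), {'time': 0.4, 'q': array([ 7.54038181e+01,  6.13798931e+00,  1.58316109e+01,  9.97576290e+01,
       -3.72636400e-04,  6.96748153e+01]), 'qd': array([ 1.71304508e-01,  4.96433902e+00,  2.40308058e+01,  1.84998561e+01,
       -7.74073827e-02, -7.95563776e+01]), 'joint_efforts': array([-1.65332582e-03, -5.28432798e+01,  4.28742492e+01, -7.92737100e-01,
       -1.58549892e-04,  2.34777309e+00]), 'ee_pos': array([0.1385461 , 0.53202503, 0.28533187]), 'tcp_rot': array([-1.79939849e+02, -2.18833863e-02, -1.74271008e+02]), 'wrist_force': array([ 0.20447677,  0.44227964, -0.06919798]), 'torque': array([-0.0059322 , -0.00548487, -0.01125573]), 'grasp_force': 0.0, 'opening': 0.08524380316350443})
```

```bash
cat >> h.py <<'E'
def plan(target,yaw,n,p=None,y0=None):
    import json
    P,r,o=pose(); P=P if p is None else np.array(p); y0=o['tcp_rot'][2] if y0 is None else y0
    dy=(yaw-y0+180)%360-180; d=(np.array(target)-P)/n; L=[]
    for i in range(n):
        a=np.radians(y0+dy*i/n); x=np.array([np.cos(a),np.sin(a),0]); y=np.array([np.sin(a),-np.cos(a),0])
        L.append([round(float(v),4) for v in (d@x,d@y,-d[2])])
    print(json.dumps(L),'twist z',round(-dy/n/10,3))
E
python3 - <<'E'
from h import *
plan((.453,-.36,.26),-90,16,y0=-174.6)
E
```

```text
[[-0.0143, -0.0574, 0.0016], [-0.009, -0.0584, 0.0016], [-0.0036, -0.059, 0.0016], [0.0019, -0.0591, 0.0016], [0.0073, -0.0587, 0.0016], [0.0127, -0.0577, 0.0016], [0.018, -0.0563, 0.0016], [0.0231, -0.0544, 0.0016], [0.028, -0.0521, 0.0016], [0.0327, -0.0493, 0.0016], [0.0371, -0.046, 0.0016], [0.0412, -0.0424, 0.0016], [0.0449, -0.0384, 0.0016], [0.0483, -0.0341, 0.0016], [0.0512, -0.0296, 0.0016], [0.0537, -0.0247, 0.0016]] twist z -0.529
```

send_rows(linear=[[-0.0143,-0.0574,0.0016],[-0.009,-0.0584,0.0016],[-0.0036,-0.059,0.0016],[0.0019,-0.0591,0.0016],[0.0073,-0.0587,0.0016],[0.0127,-0.0577,0.0016],[0.018,-0.0563,0.0016],[0.0231,-0.0544,0.0016]], twist=[[0,0,-0.53],[0,0,-0.53],[0,0,-0.53],[0,0,-0.53],[0,0,-0.53],[0,0,-0.53],[0,0,-0.53],[0,0,-0.53]], gripper=[100,100,100,100,100,100,100,100])

```text
time: 1.4
ee_pos: [0.2959, 0.0863, 0.2725]
tcp_rot: [-180.0, 0.0, -132.2]
wrist_force: [1.7, 0.8, 0.5]
opening: 0.0854
grasp_force: 0.0
```

send_rows(linear=[[0.028,-0.0521,0.0016],[0.0327,-0.0493,0.0016],[0.0371,-0.046,0.0016],[0.0412,-0.0424,0.0016],[0.0449,-0.0384,0.0016],[0.0483,-0.0341,0.0016],[0.0512,-0.0296,0.0016],[0.0537,-0.0247,0.0016]], twist=[[0,0,-0.53],[0,0,-0.53],[0,0,-0.53],[0,0,-0.53],[0,0,-0.53],[0,0,-0.53],[0,0,-0.53],[0,0,-0.53]], gripper=[100,100,100,100,100,100,100,100])

```text
time: 2.4
ee_pos: [0.4522, -0.3593, 0.2594]
tcp_rot: [180.0, 0.0, -89.9]
wrist_force: [1.1, 0.6, 1.6]
opening: 0.0853
grasp_force: 0.0
```

send_rows(linear=[[0,0,0],[0,0,0]], twist=[[0,0,0],[0,0,0]], gripper=[100,100])

```text
time: 2.65
ee_pos: [0.4517, -0.3571, 0.2592]
tcp_rot: [179.9, 0.1, -90.1]
wrist_force: [1.1, -0.5, 0.1]
opening: 0.0855
grasp_force: 0.0
```

Run:
```python
from h import *
print(pose()[2]['q']); save('w1',camera('wrist'))
```

```text
[-3.83308225e+01  9.04061558e+00  1.61090810e+01  9.71489327e+01
  6.42062876e-03 -1.28218891e+02]
```

View pics/w1.png

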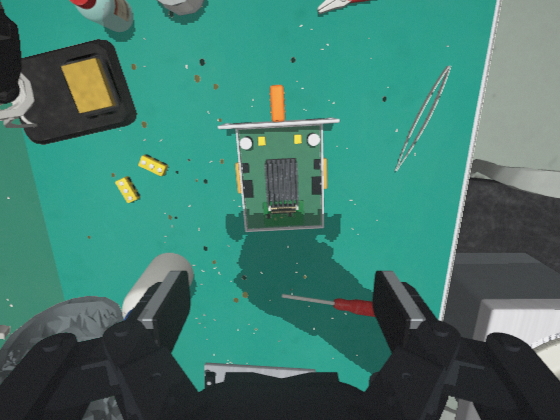

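The wrist view shows the cassette clearly: orange blade at (278,103), panel along row 124, heat sink at (282,180), inner end at row 230. The screwdriver is at (330,303) and the bottle on the left at (160,280).

Run:
```python
from h import *
im=cv2.imread('pics/w1.png')[:,:,::-1].copy(); k=cam('wrist'); h=cv2.cvtColor(im,cv2.COLOR_RGB2HSV)
def big(m,box):
    M=np.zeros_like(m); x0,y0,x1,y1=box; M[y0:y1,x0:x1]=m[y0:y1,x0:x1]
    n,l,s,c=cv2.connectedComponentsWithStats(M); i=1+s[1:,4].argmax(); p=np.argwhere(l==i)[:,::-1].astype(np.float32); return cv2.minAreaRect(p),s[i],c[i]
r,s,c=big(cv2.inRange(h,(8,150,150),(20,255,255)),(240,70,320,130)); print('blade',r,s,c,ray(k,c,.047))
r,s,c=big(cv2.inRange(im,(0,0,0),(95,95,95)),(262,150,302,206)); print('sink',r,s,c,ray(k,r[0],.04))
# panel top edge line: bright pixels
m=cv2.inRange(im,(150,150,150),(255,255,255)); r,s,c=big(m,(210,112,345,135)); print('panel',r,s,c)
b=cv2.boxPoints(r); print(np.array([ray(k,p,.049) for p in b]).round(4))
print('inner corners',ray(k,(246,230),.012),ray(k,(323,228),.012))
cv2.imwrite('pics/w1c.png',cv2.resize(im[70:250,200:360,::-1],None,fx=3.3,fy=3.3,interpolation=cv2.INTER_CUBIC))
```

```text
blade ((277.05078125, 102.91384887695312), (36.221923828125, 13.090924263000488), 86.8201675415039) [270  85  15  37 463] [277.06911447 102.74514039] [ 0.4562294  -0.43982131  0.047     ]
sink ((280.9917907714844, 181.67970275878906), (47.29214859008789, 31.066715240478516), 88.53119659423828) [265 158  33  48 882] [280.42176871 180.54195011] [ 0.45235992 -0.3561655   0.04      ]
panel ((278.454345703125, 123.21626281738281), (4.652307987213135, 121.2604751586914), 86.66614532470703) [218 118 122  11 450] [278.64       123.58888889]
[[ 0.5175 -0.4187  0.049 ]
 [ 0.393  -0.4255  0.049 ]
 [ 0.3925 -0.4209  0.049 ]
 [ 0.5175 -0.4141  0.049 ]]
inner corners [ 0.49692925 -0.28697161  0.012     ] [ 0.39920829 -0.2895816   0.012     ]
```

View pics/w1c.png

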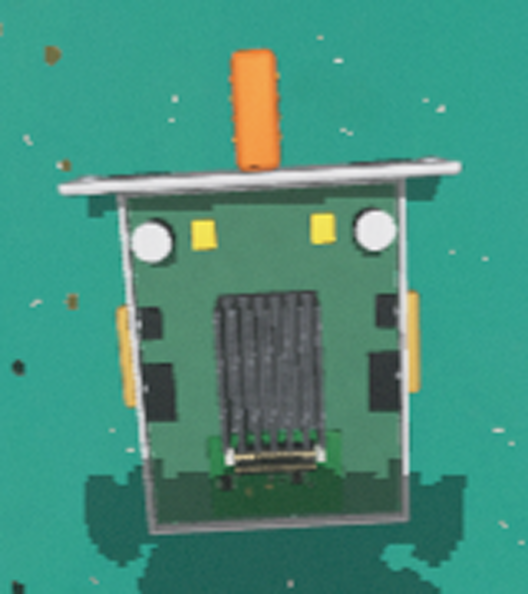

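send_rows(linear=[[-0.004,0,0.05],[0,0,0.05],[0,0,0.05],[0,0,0.04],[0,0,0.02],[0,0,0.01],[0,0,0.008],[0,0,0]], twist=[[0,0,-0.32],[0,0,0],[0,0,0],[0,0,0],[0,0,0],[0,0,0],[0,0,0],[0,0,0]], gripper=[65,65,65,65,65,65,65,65], grip_force=50)

```text
time: 3.7
ee_pos: [0.4522, -0.3531, 0.0323]
tcp_rot: [-180.0, -0.0, -86.8]
wrist_force: [0.1, -0.8, 1.3]
opening: 0.0554
grasp_force: 0.0
```

send_rows(linear=[[0,0,0],[0,0,0],[0,0,0],[0,0,0],[0,0,0]], twist=[[0,0,0],[0,0,0],[0,0,0],[0,0,0],[0,0,0]], gripper=[20,20,20,20,20])

```text
time: 4.32
ee_pos: [0.4524, -0.3536, 0.0329]
tcp_rot: [-179.9, -0.1, -86.9]
wrist_force: [-1.0, 1.6, 6.5]
opening: 0.035
grasp_force: 52.6
```

Run:
```python
from h import *
plan((.488,.17,.253),-93,10,p=(.4524,-.3536,.253),y0=-86.9)
```

```text
[[-0.0521, -0.0064, -0.0], [-0.0522, -0.0058, -0.0], [-0.0522, -0.0053, -0.0], [-0.0523, -0.0047, -0.0], [-0.0523, -0.0042, -0.0], [-0.0524, -0.0036, -0.0], [-0.0524, -0.003, -0.0], [-0.0524, -0.0025, -0.0], [-0.0524, -0.0019, -0.0], [-0.0525, -0.0014, -0.0]] twist z 0.061
```

send_rows(linear=[[0,0,-0.01],[0,0,-0.03],[0,0,-0.06],[0,0,-0.06],[0,0,-0.06]], twist=[[0,0,0],[0,0,0],[0,0,0],[0,0,0],[0,0,0]], gripper=[20,20,20,20,20])

```text
time: 4.95
ee_pos: [0.4516, -0.353, 0.2538]
tcp_rot: [180.0, 0.0, -86.9]
wrist_force: [0.1, -0.6, -2.8]
opening: 0.0352
grasp_force: 51.5
```

send_rows(linear=[[-0.02,-0.006,0],[-0.052,-0.006,0],[-0.052,-0.005,0],[-0.052,-0.005,0],[-0.052,-0.004,0],[-0.052,-0.004,0],[-0.052,-0.003,0],[-0.052,-0.003,0]], twist=[[0,0,0.06],[0,0,0.06],[0,0,0.06],[0,0,0.06],[0,0,0.06],[0,0,0.06],[0,0,0.06],[0,0,0.06]], gripper=[20,20,20,20,20,20,20,20])

```text
time: 5.95
ee_pos: [0.4818, 0.0331, 0.252]
tcp_rot: [-180.0, 0.0, -91.7]
wrist_force: [0.7, -0.5, -3.5]
opening: 0.035
grasp_force: 51.5
```

send_rows(linear=[[-0.052,-0.002,0],[-0.052,-0.002,0],[-0.035,-0.001,0],[0,0,0],[0,0,0]], twist=[[0,0,0.06],[0,0,0.06],[0,0,0.0],[0,0,0],[0,0,0]], gripper=[20,20,20,20,20])

```text
time: 6.58
ee_pos: [0.4922, 0.17, 0.2517]
tcp_rot: [180.0, -0.0, -92.8]
wrist_force: [-0.0, 0.3, -4.3]
opening: 0.0349
grasp_force: 51.5
```

Run:
```python
from h import *
p=pose(); print(p[0],p[2]['tcp_rot'],p[2]['wrist_force']); save('w2',camera('wrist'))
```

```text
[0.4922101  0.16995209 0.25173637] [ 1.79969530e+02 -2.80371686e-02 -9.28339243e+01] [-0.03046325  0.2610365  -4.31380119]
```

View pics/w2.png

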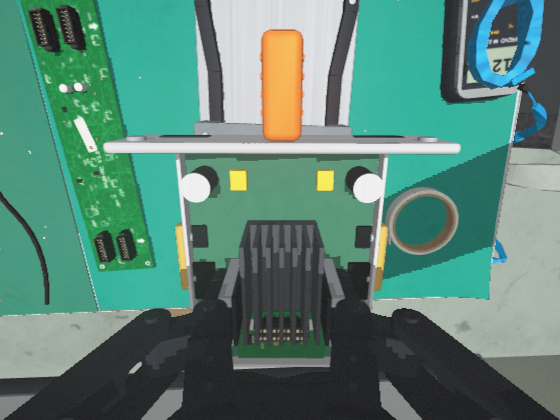

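The cassette hangs straight in the hand: panel level at row 148, centred at column 282. Behind it the plate and black guides show at rows 0–120, and the hood's top front edge at about row 123, columns 195–352.

Run:
```python
from h import *
im=cv2.imread('pics/w2.png')[:,:,::-1]; k=cam('wrist'); h=cv2.cvtColor(im,cv2.COLOR_RGB2HSV)
teal=cv2.inRange(h,(75,120,60),(95,255,255))
Lp=[];Rp=[]
for v in range(4,116,4):
    row=teal[v]; l=np.where(row[150:240]>0)[0]; r=np.where(row[320:400]>0)[0]
    Lp.append((150+l.max()+.5,v)); Rp.append((320+r.min()-.5,v))
print(Lp[::5],Rp[::5])
f=lambda P:np.array([ray(k,p,.008)[:2] for p in P])
A,B=f(Lp),f(Rp)
def line(P):
    v=cv2.fitLine(P.astype(np.float32),cv2.DIST_HUBER,0,.001,.001).ravel(); v=v*(1 if v[1]>0 else -1) if 0 else v
    d=v[:2]*np.sign(v[1]); return d,v[2:]
for n,P in (('L',A),('R',B)):
    d,c=line(P); y=0.; print(n,np.degrees(np.arctan2(d[1],d[0])),'x at y=0:',c[0]-d[0]/d[1]*c[1],'at .1',c[0]+d[0]/d[1]*(.1-c[1]), 'y range',P[:,1].min(),P[:,1].max())
# print cross sections for guides and hood edge
g=im.mean(2).astype(int)
for v in (10,60,100,112): print(v,[int(x) for x in g[v,190:365:3]])
for u in (215,240,330,345): print(u,[int(x) for x in g[108:140,u]])
```

```text
[(np.float64(194.5), 4), (np.float64(194.5), 24), (np.float64(195.5), 44), (np.float64(196.5), 64), (np.float64(197.5), 84), (np.float64(198.5), 104)] [(np.float64(359.5), 4), (np.float64(357.5), 24), (np.float64(355.5), 44), (np.float64(353.5), 64), (np.float64(351.5), 84), (np.float64(350.5), 104)]
L 85.286446 x at y=0: 0.5735026 at .1 0.58174795 y range -0.013232651555221714 0.09121981964754242
R 85.388855 x at y=0: 0.4048582 at .1 0.4129236 y range -0.0047854308651178595 0.09972408850405706
10 [130, 131, 65, 73, 73, 77, 68, 165, 218, 218, 215, 216, 219, 214, 218, 221, 220, 220, 219, 219, 219, 218, 218, 222, 222, 218, 219, 213, 218, 217, 225, 218, 218, 219, 218, 219, 219, 220, 219, 223, 223, 226, 221, 220, 220, 224, 222, 221, 219, 221, 220, 48, 79, 77, 69, 69, 103, 134, 132]
60 [133, 134, 131, 217, 217, 141, 76, 78, 79, 77, 161, 215, 218, 219, 213, 220, 218, 221, 222, 220, 220, 220, 220, 220, 114, 153, 165, 170, 170, 171, 173, 174, 172, 174, 175, 168, 155, 125, 185, 224, 226, 225, 220, 220, 223, 224, 225, 140, 81, 80, 76, 76, 179, 224, 220, 137, 135, 138, 133]
100 [135, 137, 136, 
[... 491 characters left out ...]
, 222, 145, 83, 81, 79, 76, 219, 220, 224, 155, 137, 136, 137, 136, 135]
215 [78, 77, 76, 77, 80, 77, 76, 77, 75, 80, 78, 76, 80, 99, 96, 149, 160, 161, 162, 160, 161, 162, 163, 164, 163, 162, 158, 144, 144, 146, 149, 143]
240 [217, 217, 217, 217, 216, 217, 218, 217, 218, 217, 216, 218, 217, 217, 213, 151, 161, 166, 167, 167, 165, 167, 168, 168, 166, 166, 159, 144, 145, 147, 147, 144]
330 [80, 81, 81, 80, 83, 82, 79, 80, 80, 82, 80, 82, 82, 80, 78, 80, 91, 100, 126, 157, 167, 165, 164, 166, 166, 167, 164, 150, 144, 147, 149, 145]
345 [223, 223, 223, 223, 223, 223, 223, 222, 224, 223, 223, 224, 223, 223, 225, 225, 220, 158, 101, 157, 165, 168, 167, 166, 167, 165, 165, 147, 146, 148, 149, 146]
```

Run:
```python
from h import *
k=cam('wrist'); P,r,o=pose()
a=ray(k,(240,123),.062);b=ray(k,(330,126),.062); print(a,b)
d=np.array([np.cos(np.radians(85.35)),np.sin(np.radians(85.35))]); n=np.array([d[1],-d[0]])
C=np.array([.4892,0]); m=(a+b)[:2]/2; s=(m-C)@d; M=C+s*d; L=M-.097*d
print('mouth',M,'load',L)
for yy in (10,60,112): pass
# held cassette offset
zu=P[2]-.0329
for nme,uv,z in (('panel ends',(105,147),.049),('',(460,148),.049),('blade end',(282,30),.047),('blade root',(282,137),.047)):
    q=ray(k,uv,zu+z)-P; print(nme,(r.T@q).round(4))
plan((L[0],L[1],P[2]),85.35-180,4)
```

```text
[0.52912816 0.10307091 0.062     ] [0.44231611 0.11025923 0.062     ]
mouth [0.49779588 0.10568304] load [0.48993222 0.00900231]
panel ends [ 0.0666 -0.0621 -0.0161]
 [ 0.0662  0.0622 -0.0161]
blade end [ 0.1033 -0.0002 -0.0141]
blade root [ 0.0698 -0.0001 -0.0141]
[[0.0401, -0.0014, -0.0], [0.0401, -0.0017, -0.0], [0.0401, -0.0021, -0.0], [0.0401, -0.0024, -0.0]] twist z 0.044
```

send_rows(linear=[[0.04,-0.0015,0],[0.04,-0.0017,0],[0.04,-0.002,0],[0.04,-0.0024,0],[0,0,0.05],[0,0,0.05],[0,0,0.05],[0,0,0.03]], twist=[[0,0,0.044],[0,0,0.044],[0,0,0.044],[0,0,0.044],[0,0,0],[0,0,0],[0,0,0],[0,0,0]], gripper=[20,20,20,20,20,20,20,20])

```text
time: 7.62
ee_pos: [0.4887, 0.0088, 0.0694]
tcp_rot: [179.9, -0.0, -94.7]
wrist_force: [0.6, 0.8, -4.3]
opening: 0.035
grasp_force: 51.4
```

send_rows(linear=[[0,0,0],[0,0,0]], twist=[[0,0,0],[0,0,0]], gripper=[20,20])

```text
time: 7.88
ee_pos: [0.4909, 0.0095, 0.0735]
tcp_rot: [-179.9, 0.0, -94.7]
wrist_force: [0.2, -0.2, -3.5]
opening: 0.035
grasp_force: 51.6
```

send_rows(linear=[[0,0,0.015],[0,0,0.008],[0,0,0.005],[0,0,0]], twist=[[0,0,0],[0,0,0],[0,0,0],[0,0,0]], gripper=[20,20,20,20])

```text
time: 8.38
ee_pos: [0.4899, 0.0101, 0.0433]
tcp_rot: [180.0, -0.0, -94.6]
wrist_force: [0.1, 0.2, -3.2]
opening: 0.035
grasp_force: 51.7
```

Run:
```python
from h import *
a=cv2.resize(camera('scene')[130:290,150:370],(660,480)); save('s2',a); p=pose(); print(p[0],p[2]['wrist_force'])
```

```text
[0.49014817 0.01007408 0.04371742] [-0.09052245  0.42336207 -4.03739757]
```

View pics/s2.png

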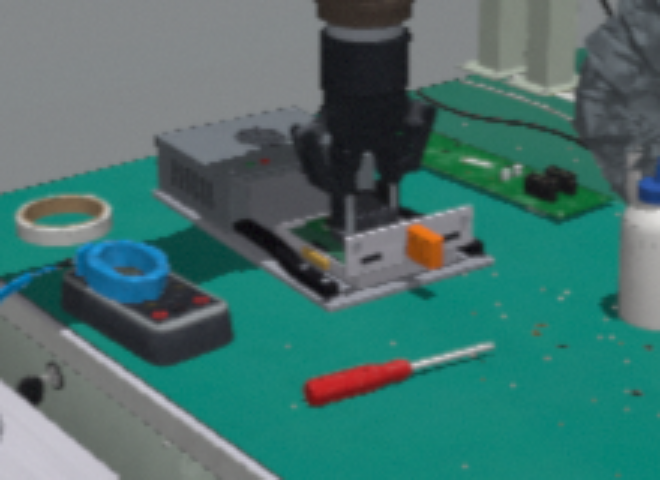

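The cassette is between the guides, just above the plate, with its panel on the near side and the inner end towards the hood. I'll lower it until it touches, then release.

send_rows(linear=[[0,0,0.0015],[0,0,0.001],[0,0,0]], twist=[[0,0,0],[0,0,0],[0,0,0]], gripper=[20,20,20])

```text
time: 8.8
ee_pos: [0.4902, 0.0101, 0.0413]
tcp_rot: [-180.0, 0.0, -94.6]
wrist_force: [0.6, 0.3, -4.6]
opening: 0.0351
grasp_force: 51.7
```

send_rows(linear=[[0,0,0.001],[0,0,0]], twist=[[0,0,0],[0,0,0]], gripper=[20,20])

```text
time: 9.05
ee_pos: [0.4903, 0.01, 0.0409]
tcp_rot: [-180.0, 0.0, -94.6]
wrist_force: [-3.6, 0.1, 4.5]
opening: 0.035
grasp_force: 52.5
```

send_rows(linear=[[0,0,0],[0,0,0],[0,0,0],[0,0,0],[0,0,0]], twist=[[0,0,0],[0,0,0],[0,0,0],[0,0,0],[0,0,0]], gripper=[60,60,60,60,60])

```text
time: 9.68
ee_pos: [0.4902, 0.01, 0.0402]
tcp_rot: [180.0, -0.0, -94.6]
wrist_force: [-0.2, 0.8, -0.3]
opening: 0.0512
grasp_force: 0.0
```

send_rows(linear=[[0,0,-0.03],[0,0,-0.05],[0,0,-0.06],[0,0,0],[0,0,0]], twist=[[0,0,0],[0,0,0],[0,0,0],[0,0,0],[0,0,0]], gripper=[60,60,60,60,60])

```text
time: 10.3
ee_pos: [0.4902, 0.01, 0.18]
tcp_rot: [-180.0, -0.0, -94.6]
wrist_force: [-0.1, -0.2, -0.1]
opening: 0.0512
grasp_force: 0.0
```

Run:
```python
from h import *
p=pose(); print(p[0],p[2]['tcp_rot']); save('w3',camera('wrist'))
```

```text
[0.49021116 0.01002033 0.17997249] [-1.79996767e+02 -1.52898970e-03 -9.46137786e+01]
```

View pics/w3.png

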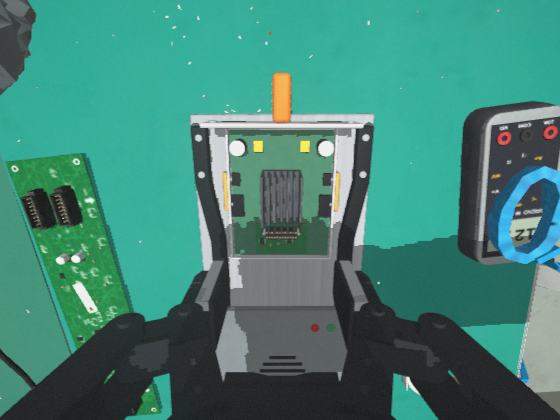

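The cassette is released and square between the guides: sink at (282,198), blade at (282,97), both on the tool's centre line. Next is the blade, 87 mm along tool x.

send_rows(linear=[[0.045,0,0],[0.042,0,0],[0,0,0.045],[0,0,0.045],[0,0,0.035],[0,0,0.019],[0,0,0],[0,0,0]], twist=[[0,0,0],[0,0,0],[0,0,0],[0,0,0],[0,0,0],[0,0,0],[0,0,0],[0,0,0]], gripper=[55,55,55,55,55,55,55,55])

```text
time: 11.35
ee_pos: [0.4832, -0.0767, 0.0365]
tcp_rot: [180.0, 0.0, -94.6]
wrist_force: [-0.7, 0.4, 1.1]
opening: 0.0468
grasp_force: 0.0
```

send_rows(linear=[[0,0,0],[0,0,0],[0,0,0],[0,0,0],[0,0,0],[0,0,0],[0,0,0]], twist=[[0,0,0],[0,0,0],[0,0,0],[0,0,0],[0,0,0],[0,0,0],[0,0,0]], gripper=[0,0,0,0,0,0,0], grip_force=50)

```text
time: 12.22
ee_pos: [0.4836, -0.0768, 0.0371]
tcp_rot: [-179.9, -0.0, -94.6]
wrist_force: [-1.2, 0.7, 6.5]
opening: 0.0134
grasp_force: 50.2
```

send_rows(linear=[[-0.005,0,-0.0005],[-0.012,0,0],[-0.015,0,0],[-0.015,0,0],[-0.015,0,0],[-0.015,0,0],[-0.015,0,0],[-0.008,0,0]], twist=[[0,0,0],[0,0,0],[0,0,0],[0,0,0],[0,0,0],[0,0,0],[0,0,0],[0,0,0]], gripper=[0,0,0,0,0,0,0,0])

```text
time: 13.22
ee_pos: [0.4915, 0.0237, 0.0371]
tcp_rot: [-180.0, -0.0, -94.6]
wrist_force: [-0.3, -6.2, 5.7]
opening: 0.0133
grasp_force: 50.3
```

send_rows(linear=[[-0.012,0,0],[-0.012,0,0],[-0.012,0,0],[-0.008,0,0],[-0.004,0,0],[0,0,0]], twist=[[0,0,0],[0,0,0],[0,0,0],[0,0,0],[0,0,0],[0,0,0]], gripper=[0,0,0,0,0,0])

```text
time: 13.98
ee_pos: [0.4952, 0.0715, 0.0371]
tcp_rot: [-180.0, 0.0, -94.6]
wrist_force: [-0.6, -0.9, 5.6]
opening: 0.0132
grasp_force: 50.2
```

send_rows(linear=[[-0.003,0,0],[-0.003,0,0],[-0.003,0,0],[0,0,0]], twist=[[0,0,0],[0,0,0],[0,0,0],[0,0,0]], gripper=[0,0,0,0])

```text
time: 14.48
ee_pos: [0.4958, 0.0793, 0.0371]
tcp_rot: [-180.0, -0.1, -94.6]
wrist_force: [-1.7, -10.0, 6.3]
opening: 0.0129
grasp_force: 50.5
```

send_rows(linear=[[-0.002,0,0],[-0.002,0,0],[0,0,0]], twist=[[0,0,0],[0,0,0],[0,0,0]], gripper=[0,0,0])

```text
time: 14.85
ee_pos: [0.4961, 0.0831, 0.0371]
tcp_rot: [-180.0, -0.1, -94.6]
wrist_force: [-1.3, -9.8, 7.0]
opening: 0.0131
grasp_force: 50.5
```

send_rows(linear=[[-0.0015,0,0],[0,0,0]], twist=[[0,0,0],[0,0,0]], gripper=[0,0])

```text
time: 15.1
ee_pos: [0.4961, 0.0832, 0.0371]
tcp_rot: [-180.0, -0.3, -94.7]
wrist_force: [-1.0, -19.3, 8.9]
opening: 0.0136
grasp_force: 50.7
```

send_rows(linear=[[-0.001,0,0],[0,0,0]], twist=[[0,0,0],[0,0,0]], gripper=[0,0])

```text
time: 15.35
ee_pos: [0.4961, 0.0833, 0.0371]
tcp_rot: [-180.0, -0.4, -94.7]
wrist_force: [-2.1, -25.0, 10.1]
opening: 0.0133
grasp_force: 50.9
```

send_rows(linear=[[0.001,0,0],[0,0,0],[0,0,0],[0,0,0],[0,0,0]], twist=[[0,0,0],[0,0,0],[0,0,0],[0,0,0],[0,0,0]], gripper=[50,50,50,50,50])

```text
time: 15.98
ee_pos: [0.4962, 0.0854, 0.0367]
tcp_rot: [180.0, 0.0, -94.6]
wrist_force: [-0.4, 0.7, -0.0]
opening: 0.0425
grasp_force: 0.0
```

send_rows(linear=[[0,0,-0.03],[0,0,-0.05],[0.02,0,-0.06],[0.03,0,0],[0,0,0],[0,0,0]], twist=[[0,0,0],[0,0,0],[0,0,0],[0,0,0],[0,0,0],[0,0,0]], gripper=[50,50,50,50,50,50])

```text
time: 16.73
ee_pos: [0.4921, 0.0359, 0.1756]
tcp_rot: [180.0, 0.0, -94.6]
wrist_force: [0.1, 0.5, -0.0]
opening: 0.0426
grasp_force: 0.0
```

Run:
```python
from h import *
p=pose(); print(p[0],p[2]['tcp_rot']); save('w4',camera('wrist'))
```

```text
[0.4920764  0.03592011 0.17555686] [ 1.79957132e+02  7.89072767e-03 -9.46388582e+01]
```

View pics/w4.png

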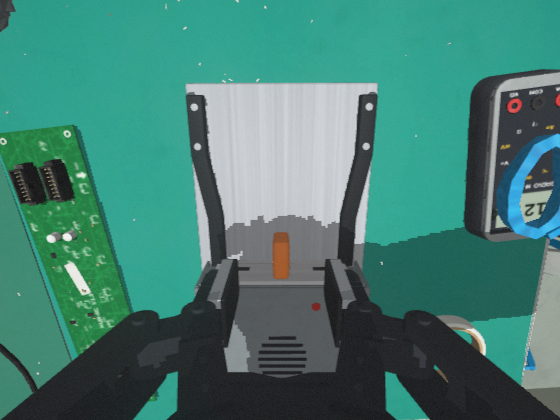

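The panel looks home, with the blade at (281,255), but the fingers hide its ends. I'll back off for one check.

send_rows(linear=[[0.05,0,0],[0.04,0,0],[0,0,0],[0,0,0]], twist=[[0,0,0],[0,0,0],[0,0,0],[0,0,0]], gripper=[100,100,100,100])

```text
time: 17.27
ee_pos: [0.485, -0.0534, 0.1756]
tcp_rot: [180.0, 0.0, -94.6]
wrist_force: [-0.1, -0.1, 0.1]
opening: 0.0852
grasp_force: 0.0
```

Run:
```python
from h import *
im=camera('wrist'); k=cam('wrist'); 
M=np.array([.4978,.1057]); d=np.array([np.cos(np.radians(85.35)),np.sin(np.radians(85.35))])
for z in (.057,.062): print([proj(k,[*(M+s*np.array([d[1],-d[0]])-.0*d),z]).round(1) for s in (-.063,0,.063)])
save('w5',cv2.resize(im[290:420,170:390],(792,468),interpolation=cv2.INTER_CUBIC))
```

```text
[array([346.2, 365. ]), array([281.5, 364.9]), array([216.8, 364.8])]
[array([347.3, 369. ]), array([281.5, 368.9]), array([215.8, 368.8])]
```

View pics/w5.png

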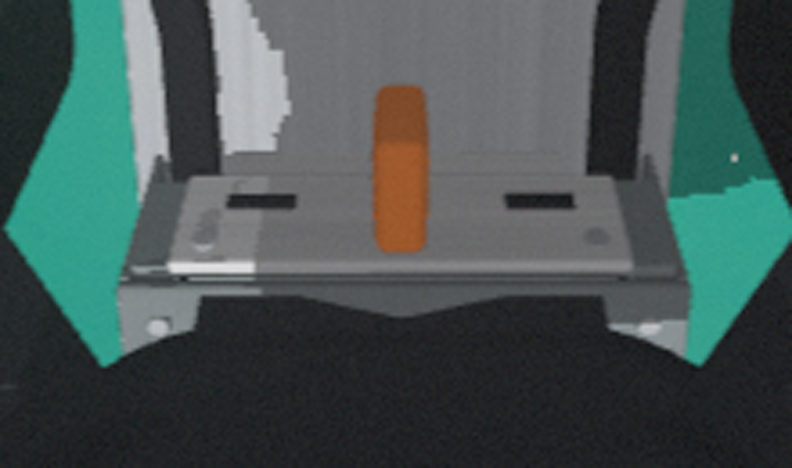

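The panel is level and square at row 268, centred in the hood and flush against its face. The robot is clear, so I'm handing in.

```bash
python3 -c "
from workcell import ticket
print(ticket.job_done())"
```

```text
the job is handed in; nothing more can be done
None
```

The cassette is in the dock, with its panel flush and square against the hood in the last close-up and the gripper clear of it; I handed the job in at about 17 s of the 58 s, and no verdict came back.

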